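Square two acrylic sheets into a corner jig

TASK

Lay up the two white acrylic sheets in the corner jig for bonding. First lay the long sheet flat on the jig's bed, its long side along the long fence, and press it gently but definitely home until it sits flush against both fences; then lay the short sheet flat on top of it the same way round and press it home into the same corner. Leave the squared stack lying there, do not shove hard, and leave the other things on the bench alone.

Things in the scene. Friction and masses are not known exactly. Their poses are not given: they have to be found in the camera images.
- jig: Corner jig fixed to the bench: black phenolic-board bed 210 x 130 mm, 12 mm thick, carrying two plain steel fences that stand 30 mm above it (tops 42 mm above the bench). Origin: centre of the bed's underside; x along its length, y across, z up. The -x and +y sides are open. Place and yaw (to 26 degrees) vary. Press sheets home with 5 to 25 N; over 40 N against a fence is too hard.
- long_fence: Rigid fence along the jig's whole -y side, 210 x 15 x 30 mm. Origin: centre of its underside, on the bed, at jig x = 0, y = -57.5, z = 12 mm; its inner face is at jig y = -50 mm. A sheet held across its width must be let go about 25 mm clear of it, because of the finger, and then be pushed up to it from the open side.
- end_fence: Rigid fence across the jig's +x end, 15 x 94 x 30 mm. Origin: centre of its underside, on the bed, at jig x = +97.5, y = +10, z = 12 mm; its inner face is at jig x = +90 mm, from y = -37 to +57 mm (13 mm relief gap at the corner).
- long_sheet: Loose white acrylic sheet 160 x 66 x 12 mm (x, y, z), about 0.15 kg, lying flat on the bench at the start, no marks; the longer and wider of the two. Origin: centre of its underside; x along its length. Home in the jig its origin is at x = +10, y = -17, z = +12 mm of the jig, x axes parallel (either way round).
- short_sheet: Loose white acrylic sheet 120 x 56 x 12 mm (x, y, z), about 0.1 kg, lying flat on the bench at the start. Origin: centre of its underside; x along its length. Home on the long sheet its origin is at x = +30, y = -22, z = +24 mm of the jig, x axes parallel (either way round). Which sheet lies nearer the jig varies; mass and friction vary by a few tens of percent.
- bottle: Bystander: standing closed bottle, 60 mm diameter, 150 mm tall. Origin: centre of its underside.
- toggle_clamp: Bystander: loose steel toggle clamp with a red grip, about 165 mm long, 60 mm tall, lying on its foot. Origin: centre of the foot's underside; the grip points to its -x.
- tube_offcut: Bystander: offcut of square steel tube 120 x 40 x 40 mm, lying along its x. Origin: centre of its underside.
There are look-alikes about, which are no part of the job. Leave any orange or yellow look-alike of the short_sheet alone. Leave any green look-alike of the long_sheet alone.

How it is judged:
By the outcome, as a careful person would: the job done as asked, in the order asked, and still so for the second after the job is handed in, with the robot touching nothing.
It also fails if it takes over 67 s, if anything falls off the work surface, if the arm or the gripper's body presses on something with over 40 N, if the wrist force passes 120 N, or if a joint passes its speed limit or range.

ROBOT

A 6-joint arm with a two-finger parallel gripper is mounted at the origin on the work surface. World frame = base frame: x ahead of the robot, y to its left, z up, the work surface at z = 0. Lengths are in m, angles in rad, forces in N, time in s.
With the tool pointing down it reaches from about 0.35 to 0.975 m from the base axis. Payload 4.9 kg.
Tool frame: the origin (TCP) lies midway between the tips of the shut fingers; the grasp point (between the pads) lies 19 mm behind it; z points along the fingers, y is the direction in which the jaws open and shut (so a half turn about z gives the same grasp; the last joint's range is limited). The gripper opens to 85 mm and grips with 20 to 120 N. Pads are 22 mm wide; open, the fingers measure 114 mm over their backs; the gripper's body (76 mm by 85 mm) begins 54 mm behind the grasp point. The pads swing forward as they close: fully open they stand 13 mm farther back than shut.
Start: joints at [-1.224, 0.053, 1.613, -0, 1.476, -0.119], TCP at [0.281, -0.558, 0.203] pointing down, gripper open.
Joint ranges: [-3.01, 3.01], [-1.01, 2.22], [0.06, 2.58], [-1.02, 4.17], [0.09, 2.62], [-3.14, 3.14]. Speed limits (rad/s): [2.57, 2.57, 3.14, 3.14, 3.14, 3.14].

INTERFACE

Orientations are given as a unit quaternion [w, x, y, z].
In Python, from plant import manip, cams gives the robot as it stands.
- The arm moves only by the tool jog_arm, never from a script. Its argument "targets" is a list of rows, each a list of 4 numbers: the shift along the tool's x, y, z in m, then the turn about the tool's z in degrees. A call has 1 to 5 rows; each row is the pose to reach, as a shift and turn from the pose commanded when the call began, along the tool's axes at that moment; what a row does not reach only later rows make up. A row lasts 1/12 s, in which the tool goes at most 41.7 mm and 7.16 degrees, less where a joint would pass 70% of its speed; a pose out of reach is approached as far as the arm can. A call with a gripper value outside its range is refused whole. "fingers" is the opening, from 0 (shut) to 1 (fully open), set as the call begins (left out, the last holds). The fingers move at their own pace and stop on an object; the grip force is fixed at half the most. Time passes only in rows, so rows that repeat a pose let the fingers close. It gives the time, the measured TCP pose, the force and the opening at its end, in the units of the state.
- manip.state(): the state, without advancing time (a new reading comes with each control period).
- cams.grab_frame(name): name is "scene" or "side" or "wrist"; returns the picture (400x640x3 uint8, red, green, blue); there is no depth.
- cams.get_calibration(name): a dict with "camera_matrix" (3x3 intrinsics, pixels), "cam_to_world" (4x4, takes a point from camera to world coordinates). Camera axes: x right, y up, looking along -z (the intrinsics and any distortion apply to the point x, -y, -z); pixel columns grow to the right and rows downward; lengths in m; the calibration is good to about 2 mm. A picture is of the moment at which its call begins: read the wrist's pose just before it. get_calibration takes no time and is no camera call; for the wrist camera it gives the pose at the moment of the call.
- manip.job_done(): hands the job in, once; it reports no verdict.
The state is a dict: "time": time; "joint_pos": joint angles; "joint_vel": joint speeds; "joint_efforts": joint torques, N m; "tool_pos": TCP position; "tool_rot": TCP orientation; "contact_force": force on the tool from outside, world axes, zero at the start; "ft_torque": the same for the moment, N m; "gripper_width": opening from 0.0 (shut) to 1.0 (fully open).
Only numpy, scipy, OpenCV 4.12 (cv2) and the standard library are available. Lean on these libraries where they do the work, as an engineer would, in place of code of your own. Each camera call takes 0.05 s, during which the arm holds its last target. There are 200 camera calls.

## Working session

There is one attempt and no reset: what is moved stays moved. The work goes in short steps, Python scripts to look and compute and a tool call to move; the robot and the scene stay as the last step left them, time stands still between calls to the robot, and variables do not carry over. Pictures are saved under pics/ and viewed, about 8 in all and at most 12, crops included, and the job is handed in when it is done.

Besides the shell and the picture viewer there is one more tool, called after "Request:" as name(argument=value, ...), one argument or row to a line, values as JSON. jog_arm: Moves the arm, as the interface text tells. Its arguments: {"type":"object","properties":{"targets":{"type":"array"},"fingers":{"type":"number"}},"required":["targets"]}

```bash
mkdir -p pics; ls; cat > h.py <<'E'
import numpy as np, cv2
from plant import manip, cams
def grab(n,name):
    c=cams.get_calibration(n); im=np.array(cams.grab_frame(n)); cv2.imwrite(f'pics/{name}.png',im[:,:,::-1]); np.savez(f'pics/{name}.npz',K=c['camera_matrix'],T=c['cam_to_world']); return im
def ray(name,px,z):
    d=np.load(f'pics/{name}.npz'); K,T=d['K'],d['T']
    px=np.atleast_2d(np.array(px,float)); v=np.c_[px,np.ones(len(px))]@np.linalg.inv(K).T
    v=(v*[1,-1,-1])@T[:3,:3].T; o=T[:3,3]; return o+v*((z-o[2])/v[:,2])[:,None]
E
python3 - <<'E'
from h import *
a=grab('scene','s0');b=grab('side','d0');w=grab('wrist','w0')
cv2.imwrite('pics/ab.png',np.vstack([a,b])[:,:,::-1])
for n in('scene','side','wrist'):
  c=cams.get_calibration(n);print({k:(np.round(v,3).tolist() if k!='x' else v) for k,v in c.items()})
print(manip.state())
E
```

```text
pics
{'camera_matrix': [[442.96, 0.0, 318.099], [0.0, 442.96, 192.217], [0.0, 0.0, 1.0]], 'cam_to_world': [[-0.732, -0.423, 0.534, 1.204], [0.681, -0.445, 0.582, 0.759], [-0.009, 0.789, 0.614, 0.784], [0.0, 0.0, 0.0, 1.0]]}
{'camera_matrix': [[431.467, 0.0, 317.814], [0.0, 431.467, 196.163], [0.0, 0.0, 1.0]], 'cam_to_world': [[-0.919, 0.317, -0.236, 0.294], [-0.395, -0.715, 0.576, 0.698], [0.013, 0.623, 0.782, 0.905], [0.0, 0.0, 0.0, 1.0]]}
{'camera_matrix': [[286.939, 0.0, 324.222], [0.0, 286.939, 195.374], [0.0, 0.0, 1.0]], 'cam_to_world': [[0.45, 0.85, 0.275, 0.351], [-0.893, 0.428, 0.138, -0.523], [-0.001, -0.308, 0.952, 0.372], [0.0, 0.0, 0.0, 1.0]]}
{'time': 0.15, 'joint_pos': array([-1.22399847e+00,  5.32505415e-02,  1.61399237e+00,  6.29017432e-06,
        1.47600884e+00, -1.19022274e-01]), 'joint_vel': array([ 0.00020728, -0.00075496, -0.00323999,  0.00047596, -0.00103056,
        0.00034714]), 'joint_efforts': array([ 5.24361112e-04, -3.94242275e+01, -3.70722306e+01, -7.67300753e-05,
        4.68617101e-03,  1.92459544e-05]), 'tool_pos': array([ 0.28052667, -0.55790087,  0.20190914]), 'tool_rot': array([-8.24528859e-04,  9.72998578e-01,  2.30809615e-01, -9.11607433e-05]), 'contact_force': array([-0.34778648,  0.38834831,  0.86832217]), 'ft_torque': array([ 0.02965547, -0.0210721 , -0.00728513]), 'gripper_width': 0.996028725926322}
```

View pics/s0.png

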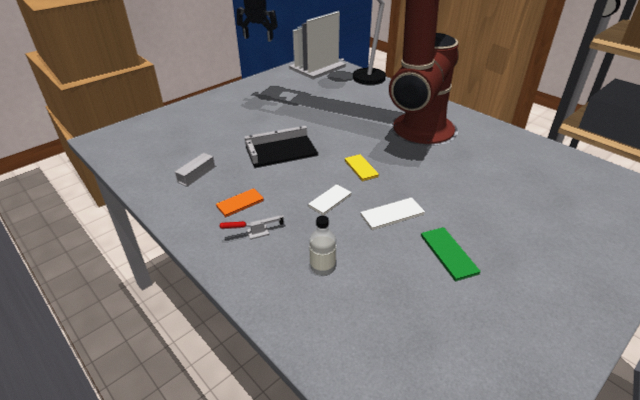

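View pics/d0.png

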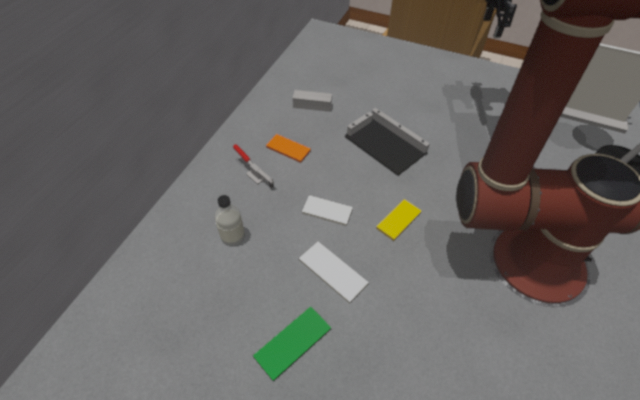

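The scene shows white sheets at scene (392,212) and (330,198), and side (333,271) and (327,209). The jig is at scene (282,150), side (387,143). Possible confusions: orange at scene (240,202) and yellow at (361,167) for the short sheet, green at (450,253) for the long one. I choose the two white ones, the bigger being the long sheet.

```bash
python3 - <<'E'
from h import *
out=[]
for n in('s0','d0'):
    im=cv2.imread(f'pics/{n}.png'); hsv=cv2.cvtColor(im,cv2.COLOR_BGR2HSV)
    roi=np.zeros(im.shape[:2],np.uint8)
    box={'s0':[(300,180,435,235)],'d0':[(290,185,375,310)]}[n][0]; roi[box[1]:box[3],box[0]:box[2]]=255
    m=cv2.inRange(hsv,(0,0,185),(180,40,255))&roi
    for c in cv2.findContours(m,0,2)[0]:
        if cv2.contourArea(c)<150: continue
        p=ray(n,c[:,0],.012)[:,:2]
        r=cv2.minAreaRect((p*1000).astype(np.float32)); print(n,'white',cv2.boundingRect(c),r)
    box={'s0':(240,120,325,170),'d0':(335,100,435,180)}[n]; roi[:]=0; roi[box[1]:box[3],box[0]:box[2]]=255
    m=cv2.inRange(hsv,(0,0,0),(180,255,60))&roi
    c=max(cv2.findContours(m,0,2)[0],key=cv2.contourArea)
    p=ray(n,c[:,0],.012)[:,:2]
    print(n,'bed',cv2.boundingRect(c),cv2.minAreaRect((p*1000).astype(np.float32)))
    q=cv2.approxPolyDP(c,4,True)[:,0]; print(q.tolist(),np.round(ray(n,q,.012)[:,:2]*1000).tolist())
a=cv2.imread('pics/d0.png')[95:310,280:450]; b=cv2.imread('pics/s0.png')[115:240,225:440]
a=cv2.resize(a,None,fx=2.6,fy=2.6,interpolation=2);b=cv2.resize(b,None,fx=1.6,fy=1.6,interpolation=2)
o=np.zeros((max(a.shape[0],b.shape[0]),a.shape[1]+b.shape[1],3),np.uint8);o[:a.shape[0],:a.shape[1]]=a;o[:b.shape[0],a.shape[1]:]=b
cv2.imwrite('pics/c0.png',o)
E
```

```text
s0 white (361, 198, 64, 29) ((445.0594787597656, 226.22384643554688), (67.63687133789062, 160.53265380859375), 69.68415832519531)
s0 white (309, 185, 42, 28) ((525.6657104492188, 67.75593566894531), (121.18306732177734, 57.357574462890625), 4.732513904571533)
s0 bed (253, 136, 65, 32) ((467.80450439453125, -215.29515075683594), (129.7563018798828, 209.20082092285156), 66.4400405883789)
[[317, 152], [306, 136], [254, 145], [258, 162], [253, 164]] [[392.0, -128.0], [351.0, -228.0], [513.0, -303.0], [564.0, -213.0], [582.0, -215.0]]
d0 white (301, 243, 65, 57) ((445.78509521484375, 227.22903442382812), (59.49580383300781, 153.21414184570312), 69.6465072631836)
d0 white (304, 197, 47, 25) ((525.7289428710938, 68.84451293945312), (112.67445373535156, 47.836265563964844), 4.29427433013916)
d0 bed (346, 120, 80, 55) ((462.03118896484375, -216.14447021484375), (122.96524047851562, 207.3165283203125), 66.29550170898438)
[[346, 135], [397, 174], [425, 153], [374, 120]] [[579.0, -208.0], [394.0, -120.0], [343.0, -231.0], [524.0, -306.0]]
```

View pics/c0.png

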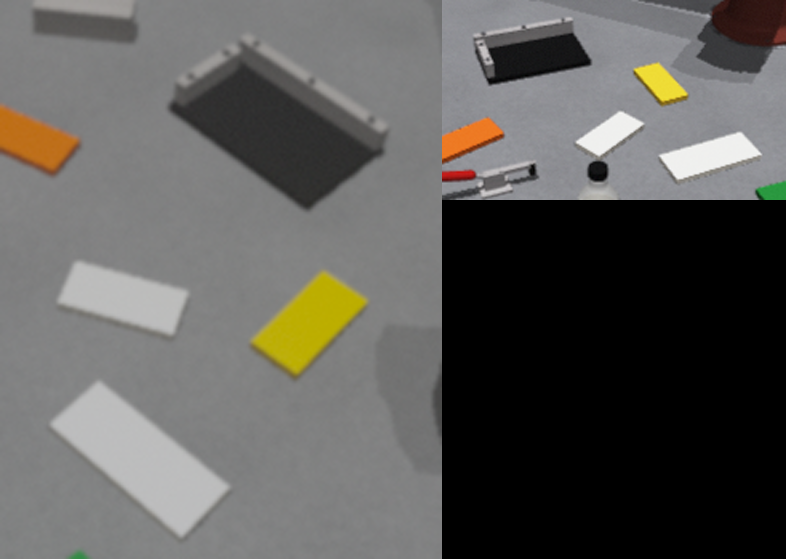

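The crop confirms two plain white sheets: the larger is long_sheet at about (445,227) mm with its axis at -20.3°, the smaller is short_sheet at (526,68) with its axis at 4.5°. The jig is near (465,-215) at about -24°. I'll move over the jig and look closer.

Request:
jog_arm(
  targets=[
    [0.317,-0.227,0,20],
    [0.317,-0.227,0,20],
    [0.317,-0.227,0,20],
    [0.317,-0.227,0,20],
    [0.317,-0.227,0,20],
  ],
)

```text
time: 0.57
tool_pos: [0.3779, -0.3721, 0.2025]
tool_rot: [-0.0, 0.998, 0.058, -0.0]
contact_force: [1.5, -0.6, 0.3]
gripper_width: 0.997
```

Request:
jog_arm(
  targets=[
    [0.102,-0.148,0,30],
    [0.102,-0.148,0,30],
    [0.102,-0.148,0,30],
    [0.102,-0.148,0,30],
    [0.102,-0.148,0,30],
  ],
)

```text
time: 0.98
tool_pos: [0.4623, -0.2125, 0.2027]
tool_rot: [-0.0, 0.979, -0.204, 0.0]
contact_force: [0.4, 0.1, 0.7]
gripper_width: 0.996
```

```bash
python3 - <<'E'
from h import *
grab('wrist','w1'); print(manip.state()['tool_pos'],manip.state()['tool_rot'])
E
```

```text
[ 0.46386501 -0.20907738  0.20268195] [-2.01559797e-03  9.79233391e-01 -2.02725775e-01  4.03454619e-04]
```

View pics/w1.png

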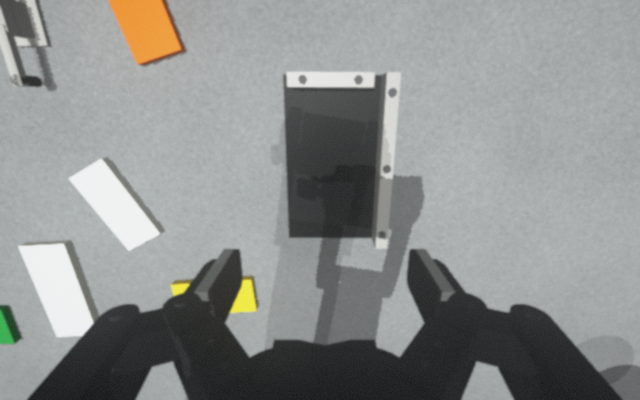

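The wrist view shows the jig clearly: the end fence is at row about 80 and the long fence at col about 390. I'll retake it while still and measure edges.

```bash
cat > jig.py <<'E'
from h import *
def line(name,pts,z):
    p=ray(name,pts,z)[:,:2]*1000
    vx,vy,x,y=cv2.fitLine(p.astype(np.float32),cv2.DIST_HUBER,0,.01,.01).ravel(); 
    return np.array([vx,vy]),np.array([x,y])
def trans(g,fixed,lo,hi,axis,th,last=False):
    out=[]
    for f in fixed:
        s=(g[f,lo:hi] if axis==0 else g[lo:hi,f]).astype(float)
        k=np.where((s[:-1]-th)*(s[1:]-th)<0)[0]
        if len(k):
            i=k[-1] if last else k[0]; u=lo+i+(th-s[i])/(s[i+1]-s[i]); out.append((u,f) if axis==0 else (f,u))
    return out
E
python3 - <<'E'
from jig import *
im=grab('wrist','w2'); g=cv2.cvtColor(im,cv2.COLOR_RGB2GRAY)
print(manip.state()['tool_pos'])
print('row110',g[110,275:405].tolist()); print('row210',g[210,275:405].tolist()); print('col330',g[60:100,330].tolist()); print('col330b',g[225:250,310].tolist())
E
```

```text
[ 0.46278575 -0.21165976  0.20262021]
row110 [171, 172, 173, 175, 172, 173, 174, 169, 170, 172, 173, 169, 155, 126, 98, 84, 72, 72, 73, 71, 73, 71, 75, 72, 75, 73, 73, 73, 74, 80, 80, 83, 81, 78, 82, 83, 81, 82, 83, 81, 79, 79, 83, 80, 80, 81, 81, 79, 79, 78, 80, 78, 77, 78, 81, 80, 79, 80, 78, 78, 79, 78, 80, 78, 76, 76, 77, 79, 79, 76, 76, 79, 75, 77, 74, 76, 75, 78, 78, 76, 76, 76, 76, 76, 76, 75, 76, 74, 76, 74, 76, 75, 77, 76, 73, 76, 76, 71, 76, 73, 72, 73, 75, 74, 74, 75, 75, 77, 83, 91, 96, 97, 121, 162, 200, 215, 215, 215, 216, 215, 214, 215, 215, 214, 216, 213, 207, 192, 183, 177]
row210 [169, 168, 169, 169, 167, 161, 157, 153, 152, 149, 151, 151, 150, 146, 144, 133, 109, 77, 71, 61, 66, 63, 66, 63, 62, 63, 62, 62, 60, 65, 63, 62, 61, 60, 64, 63, 63, 59, 59, 61, 60, 61, 60, 60, 63, 62, 57, 63, 61, 55, 49, 48, 52, 47, 49, 50, 46, 44, 51, 46, 46, 48, 48, 49, 49, 47, 44, 51, 46, 48, 48, 46, 44, 46, 46, 46, 45, 46, 42, 43, 37, 40, 43, 43, 42, 47, 44, 44, 43, 43, 49, 49, 51, 51, 50, 51, 49, 48, 49, 50, 54, 67, 78, 83, 88, 99, 116, 135, 141, 143, 141, 143, 142, 142, 144, 144, 142, 139, 130, 117, 115, 117, 115, 118, 116, 114, 114, 116, 118, 116]
col330 [175, 173, 172, 176, 174, 176, 172, 174, 172, 169, 176, 193, 216, 225, 229, 229, 229, 229, 229, 230, 230, 230, 230, 229, 228, 226, 209, 158, 99, 70, 71, 77, 82, 85, 81, 85, 83, 82, 81, 82]
col330b [52, 59, 58, 57, 60, 56, 58, 57, 54, 57, 58, 67, 101, 134, 146, 149, 149, 145, 146, 151, 150, 151, 148, 147, 147]
```

```bash
python3 - <<'E'
from jig import *
g=cv2.cvtColor(cv2.imread('pics/w2.png'),cv2.COLOR_BGR2GRAY)
T=trans(g,range(98,150),375,395,0,150)+trans(g,range(195,225),370,388,0,112)
B=trans(g,range(98,140),370,386,0,84)+trans(g,range(195,230),365,381,0,66)
E=trans(g,list(range(292,300))+list(range(310,352))+list(range(364,372)),80,95,1,155)
Y=trans(g,list(range(105,190)),280,300,0,120)
X=trans(g,range(300,325),230,245,1,100)
for n,p,z in(('longtop',T,.042),('longbase',B,.012),('endtop',E,.042),('bed+y',Y,.012),('bed-x',X,.012)):
    d,o=line('w2',p,z); print(n,len(p),np.round(np.degrees(np.arctan2(d[1],d[0])),2),np.round(o,1))
    if n=='longtop': th=np.arctan2(d[1],d[0]);
    R=np.array([[np.cos(th),np.sin(th)],[-np.sin(th),np.cos(th)]]); print('  in jig axes',np.round(R@o,1))
E
```

```text
longtop 78 -23.71 [ 456.7 -281.7]
  in jig axes [531.4 -74.3]
longbase 69 -23.9 [ 440.9 -275.1]
  in jig axes [514.3 -74.6]
endtop 52 66.4 [ 549.7 -251.1]
  in jig axes [604.3  -8.9]
bed+y 85 -24.13 [ 499.7 -175.5]
  in jig axes [528.1  40.2]
bed-x 22 66.04 [ 379.7 -156.6]
  in jig axes [410.6   9.3]
```

Request:
jog_arm(
  targets=[
    [-0.064,-0.132,0,0],
    [-0.064,-0.132,0,0],
    [-0.064,-0.132,0,0],
    [-0.064,-0.132,0,0],
  ],
)

```text
time: 1.42
tool_pos: [0.4543, -0.0662, 0.2026]
tool_rot: [-0.0, 0.98, -0.201, -0.0]
contact_force: [-0.1, -0.7, -0.2]
gripper_width: 0.993
```

Request:
jog_arm(
  targets=[
    [-0.064,-0.132,0,0],
    [-0.064,-0.132,0,0],
    [-0.064,-0.132,0,0],
    [-0.064,-0.132,0,0],
  ],
)

```text
time: 1.75
tool_pos: [0.4479, 0.0805, 0.2028]
tool_rot: [-0.0, 0.98, -0.201, -0.0]
contact_force: [1.1, 0.5, -0.1]
gripper_width: 1.001
```

Request:
jog_arm(
  targets=[
    [-0.063,-0.131,0.06,-3.2],
    [-0.063,-0.131,0.06,-3.2],
    [-0.063,-0.131,0.06,-3.2],
    [-0.063,-0.131,0.06,-3.2],
    [-0.063,-0.131,0.06,-3.2],
  ],
)

```text
time: 2.17
tool_pos: [0.4401, 0.2259, 0.1393]
tool_rot: [0.001, 0.985, -0.172, -0.003]
contact_force: [-0.8, -0.8, -0.5]
gripper_width: 1.0
```

```bash
cat > sheet.py <<'E'
from h import *
def find(name,z,L,W):
    "white rect nearest to size LxW mm"
    hsv=cv2.cvtColor(cv2.imread(f'pics/{name}.png'),cv2.COLOR_BGR2HSV)
    m=cv2.inRange(hsv,(0,0,205),(180,40,255))
    for c in cv2.findContours(m,0,2)[0]:
        if cv2.contourArea(c)<1500: continue
        r=cv2.minAreaRect((ray(name,c[:,0],z)[:,:2]*1000).astype(np.float32))
        (w,h),a=r[1],r[2]
        if w<h: a+=90; w,h=h,w
        a=(a+90)%180-90
        print(np.round(r[0],1),round(w,1),round(h,1),'axis',round(a,2),cv2.boundingRect(c))
E
python3 - <<'E'
from sheet import *
grab('wrist','w3'); s=manip.state(); print(s['tool_pos'],s['tool_rot']); find('w3',.012,160,66)
E
```

```text
[0.4410572  0.22406718 0.14067646] [ 0.00118838  0.98501044 -0.17248112 -0.00181351]
[475.7 213.7] 94.1 64.4 axis -20.18 (291, 96, 66, 93)
[519.2  65.9] 106.5 54.8 axis 4.58 (410, 0, 89, 113)
```

Request:
jog_arm(
  targets=[
    [0.003,-0.002,0.04,0.3],
    [0.003,-0.002,0.08,0.3],
    [0.003,-0.002,0.115,0.3],
    [0.003,-0.002,0.13,0.3],
    [0.003,-0.002,0.144,0.3],
  ],
)

```text
time: 2.63
tool_pos: [0.4452, 0.2219, -0.0033]
tool_rot: [0.001, 0.984, -0.178, -0.001]
contact_force: [-0.2, 0.1, 1.0]
gripper_width: 0.996
```

Request:
jog_arm(
  targets=[
    [0,0,0,0],
    [0,0,0,0],
    [0,0,0,0],
    [0,0,0,0],
  ],
  fingers=0.6,
)

```text
time: 2.97
tool_pos: [0.4478, 0.2241, 0.0009]
tool_rot: [-0.001, 0.984, -0.177, 0.002]
contact_force: [0.7, 0.4, 0.9]
gripper_width: 0.602
```

```bash
python3 - <<'E'
from sheet import *
s=manip.state(); print(s['tool_pos'],s['gripper_width'],s['contact_force'],s['joint_vel'].round(3)); grab('wrist','w4'); grab('side','d4'); find('w4',.012,160,66)
w=cv2.imread('pics/w4.png');d=cv2.imread('pics/d4.png')[180:340,220:450]
cv2.imwrite('pics/c4.png',np.vstack([cv2.resize(w[:,60:580],(520,400))[60:],cv2.resize(d,(520,240))]))
E
```

```text
[0.44781776 0.2240715  0.00086587] 0.6019568984516362 [0.71495227 0.39895802 0.85424066] [ 0.009 -0.002  0.001  0.001 -0.004  0.003]
[486.7 209.6] 70.2 65.1 axis -20.39 (263, 108, 123, 122)
[501.3  65.1] 70.8 54.7 axis 4.58 (513, 0, 127, 136)
```

View pics/c4.png

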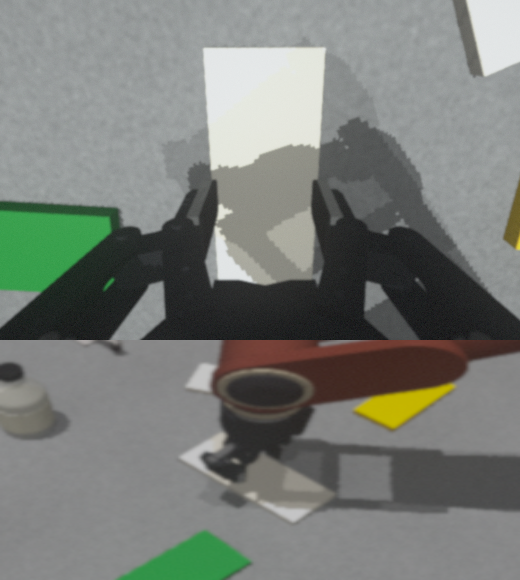

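The fingers closed over the top of the sheet, about 10 mm too high, and the sheet did not move. I'll open, go lower and regrip.

Request:
jog_arm(
  targets=[
    [0,0,0,0],
    [0,0,0,0],
    [-0.003,-0.001,0.0,0],
    [-0.003,-0.001,0.004,0],
    [-0.003,-0.001,0.009,0],
  ],
  fingers=1.0,
)

```text
time: 3.48
tool_pos: [0.4438, 0.2264, -0.01]
tool_rot: [-0.0, 0.984, -0.177, 0.0]
contact_force: [-0.4, -0.1, 0.3]
gripper_width: 0.999
```

Request:
jog_arm(
  targets=[
    [0,0,0,0],
    [0,0,0,0],
    [0,0,0,0],
    [0,0,0,0],
  ],
  fingers=0.6,
)

```text
time: 3.82
tool_pos: [0.4436, 0.2261, -0.0101]
tool_rot: [0.0, 0.984, -0.177, -0.0]
contact_force: [0.8, -0.4, 0.9]
gripper_width: 0.602
```

Request:
jog_arm(
  targets=[
    [0,0,0,0],
    [0,0,0,0],
  ],
  fingers=0.5,
)

```text
time: 3.98
tool_pos: [0.4438, 0.2261, -0.0099]
tool_rot: [-0.0, 0.984, -0.177, 0.0]
contact_force: [0.1, 0.1, -0.3]
gripper_width: 0.501
```

```bash
python3 - <<'E'
from sheet import *
s=manip.state(); print(s['tool_pos'],s['gripper_width'],s['contact_force']); grab('wrist','w5'); find('w5',.012,160,66)
w=cv2.imread('pics/w5.png')[180:360,180:460]
cv2.imwrite('pics/c5.png',cv2.resize(cv2.convertScaleAbs(w,alpha=2,beta=0),None,fx=2.5,fy=2.5))
E
```

```text
[ 0.44376357  0.22612222 -0.00993284] 0.501378085748843 [ 0.08455577  0.07228844 -0.33934403]
[485.1 210.1] 74.3 65.0 axis -19.96 (259, 98, 132, 139)
[496.5  71.3] 62.1 41.7 axis 4.45 (537, 0, 103, 129)
```

View pics/c5.png

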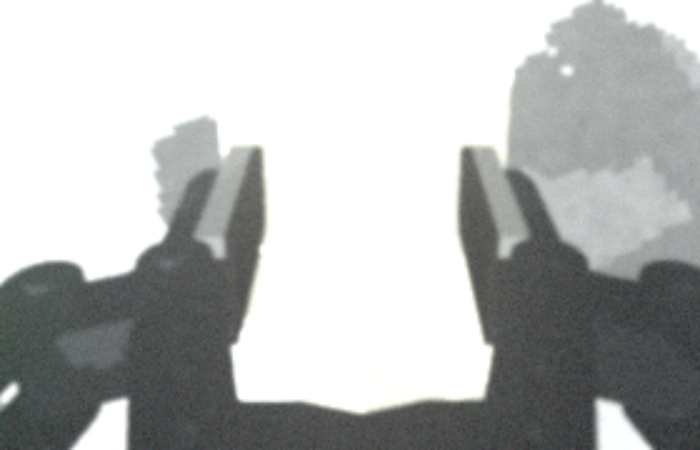

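The fingers close inside the footprint and above the sheet with no force. By perspective (gap 78 px, row 239) the tips sit about 30 mm higher than the stated TCP suggests. I'll open and feel down gently.

Request:
jog_arm(
  targets=[
    [0,0,0,0],
    [0,0,0,0],
    [0,0,0,0],
    [0,0,0.002,0],
    [0,0,0.004,0],
  ],
  fingers=1.0,
)

```text
time: 4.45
tool_pos: [0.4437, 0.2261, -0.0141]
tool_rot: [-0.0, 0.984, -0.177, 0.0]
contact_force: [-1.5, -0.3, 0.6]
gripper_width: 1.003
```

Request:
jog_arm(
  targets=[
    [0,0,0.002,0],
    [0,0,0.004,0],
    [0,0,0.004,0],
  ],
)

```text
time: 4.7
tool_pos: [0.4431, 0.2259, -0.0188]
tool_rot: [0.0, 0.984, -0.177, -0.001]
contact_force: [-0.4, 0.2, -0.2]
gripper_width: 0.995
```

Request:
jog_arm(
  targets=[
    [0,0,0.002,0],
    [0,0,0.004,0],
    [0,0,0.004,0],
  ],
)

```text
time: 4.95
tool_pos: [0.4432, 0.226, -0.0226]
tool_rot: [0.0, 0.984, -0.177, -0.0]
contact_force: [-0.2, -0.5, -0.6]
gripper_width: 0.999
```

Request:
jog_arm(
  targets=[
    [0,0,0,0],
    [0,0,0,0],
    [0,0,0,0],
    [0,0,0,0],
  ],
  fingers=0.65,
)

```text
time: 5.28
tool_pos: [0.445, 0.2266, -0.0204]
tool_rot: [-0.001, 0.984, -0.177, 0.001]
contact_force: [-1.2, -0.5, 4.7]
gripper_width: 0.651
```

Contact with the sheet top at a state z of about -21 mm means the tips sit roughly 30 mm higher than stated. I'll open and go another 9 mm lower.

Request:
jog_arm(
  targets=[
    [0,0,-0.002,0],
    [0,0,-0.002,0],
    [0,0,0,0],
    [0,0,0.003,0],
    [0,0,0.006,0],
  ],
  fingers=1.0,
)

```text
time: 5.7
tool_pos: [0.4432, 0.226, -0.0287]
tool_rot: [0.0, 0.984, -0.177, -0.0]
contact_force: [-0.1, 0.3, -0.8]
gripper_width: 0.999
```

Request:
jog_arm(
  targets=[
    [0,0,0.003,0],
    [0,0,0.003,0],
  ],
)

```text
time: 5.87
tool_pos: [0.4427, 0.2258, -0.0323]
tool_rot: [0.0, 0.984, -0.177, -0.001]
contact_force: [0.0, -0.4, 0.4]
gripper_width: 0.999
```

Request:
jog_arm(
  targets=[
    [0,0,0,0],
    [0,0,0,0],
    [0,0,0,0],
    [0,0,0,0],
  ],
  fingers=0.65,
)

```text
time: 6.2
tool_pos: [0.4441, 0.2263, -0.0306]
tool_rot: [-0.0, 0.984, -0.177, 0.0]
contact_force: [0.3, -0.7, 0.9]
gripper_width: 0.75
```

Gripped at 0.75, about 66 mm. Now lift and carry.

Request:
jog_arm(
  targets=[
    [0,0,-0.01,0],
    [0,0,-0.04,0],
    [0,0,-0.08,0],
    [0,0,-0.1,0],
  ],
  fingers=0.0,
)

```text
time: 6.53
tool_pos: [0.445, 0.2266, 0.073]
tool_rot: [-0.001, 0.984, -0.177, 0.002]
contact_force: [1.5, 0.5, 0.0]
gripper_width: 0.751
```

Request:
jog_arm(
  targets=[
    [0.015,0.034,0,0],
    [0.03,0.07,0,0],
    [0.045,0.105,0,0],
    [0.0582,0.1377,0,0],
  ],
)

```text
time: 6.87
tool_pos: [0.4496, 0.0752, 0.0694]
tool_rot: [0.0, 0.984, -0.177, 0.0]
contact_force: [0.8, 0.4, -1.5]
gripper_width: 0.75
```

Request:
jog_arm(
  targets=[
    [0.015,0.034,0,0],
    [0.03,0.07,0,0],
    [0.045,0.105,0,0],
    [0.0582,0.1377,0,0],
  ],
)

```text
time: 7.2
tool_pos: [0.456, -0.0746, 0.0693]
tool_rot: [0.0, 0.984, -0.177, 0.0]
contact_force: [0.1, 0.9, -1.6]
gripper_width: 0.749
```

Request:
jog_arm(
  targets=[
    [0.015,0.034,0,1],
    [0.03,0.07,0,2],
    [0.045,0.105,0,3.4],
    [0.0582,0.1377,0,3.4],
    [0.0582,0.1377,0,3.4],
  ],
)

```text
time: 7.62
tool_pos: [0.4631, -0.2276, 0.07]
tool_rot: [0.002, 0.978, -0.209, 0.001]
contact_force: [0.0, -0.0, -1.3]
gripper_width: 0.751
```

```bash
python3 - <<'E'
from sheet import *
s=manip.state(); print(s['tool_pos'],s['tool_rot'],s['gripper_width'],s['contact_force']); grab('wrist','w6')
E
```

```text
[ 0.46314915 -0.22760859  0.0699943 ] [ 1.54500221e-03  9.77942957e-01 -2.08864484e-01  9.02036193e-04] 0.7507103181207595 [ 0.04825797 -0.02565893 -1.30803204]
```

View pics/w6.png

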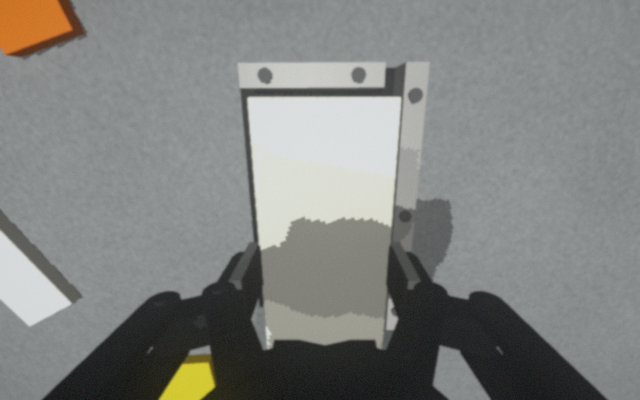

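```bash
cat >> jig.py <<'E'
TH=np.radians(-23.75); O=np.array([461.2,-229.3])
EX=np.array([np.cos(TH),np.sin(TH)]); EY=np.array([-np.sin(TH),np.cos(TH)])
def tojig(p): p=np.atleast_2d(p)-O; return np.c_[p@EX,p@EY]
def tool():
    s=manip.state(); q=s['tool_rot']; a=2*np.degrees(np.arctan2(q[2],q[1])); print('t',round(s['time'],2),'tool',np.round(s['tool_pos']*1000,1),'jig',tojig(s['tool_pos'][:2]*1000).round(1),'yaw',round(a,2),'F',s['contact_force'].round(1),'w',round(s['gripper_width'],3))
E
python3 - <<'E'
from jig import *
cams.grab_frame('wrist');tool(); im=grab('wrist','w7'); tool()
z=.114
px=[(247,97),(399,97),(256,200),(395,200)]
print(tojig(ray('w7',px,z)[:,:2]*1000).round(1))
E
```

```text
t 7.72 tool [ 462.6 -222.9   69. ] jig [[-1.2  6.4]] yaw -23.97 F [-0.3  0.3 -1.1] w 0.748
t 7.77 tool [ 462.6 -221.8   68.7] jig [[-1.8  7.4]] yaw -23.87 F [-0.1 -0.3 -1.7] w 0.749
[[ 80.4  38. ]
 [ 80.3 -24.9]
 [ 35.4  37.7]
 [ 35.2 -26.5]]
```

Request:
jog_arm(
  targets=[
    [0,-0.002,0.03,0],
    [0,-0.002,0.06,0],
    [0,-0.002,0.077,0],
    [0,-0.002,0.083,0],
    [0,-0.002,0.087,0],
  ],
)

```text
time: 8.18
tool_pos: [0.4622, -0.2176, -0.0187]
tool_rot: [-0.001, 0.979, -0.205, -0.003]
contact_force: [-10.7, 7.8, 20.6]
gripper_width: 0.75
```

Request:
jog_arm(
  targets=[
    [0,0,0,0],
    [0,0,0,0],
  ],
)

```text
time: 8.35
tool_pos: [0.465, -0.22, -0.0169]
tool_rot: [0.0, 0.979, -0.206, 0.001]
contact_force: [-0.2, -0.8, -1.6]
gripper_width: 0.747
```

Request:
jog_arm(
  targets=[
    [0,0,0.001,0],
    [0,0,0.001,0],
    [0,0,0.001,0],
  ],
  fingers=0.88,
)

```text
time: 8.6
tool_pos: [0.4648, -0.2205, -0.0181]
tool_rot: [0.0, 0.979, -0.206, 0.001]
contact_force: [0.6, 0.5, -0.1]
gripper_width: 0.877
```

Request:
jog_arm(
  targets=[
    [0,0,-0.02,0],
    [0,0,-0.05,0],
    [0,0,-0.06,0],
    [0,0,-0.06,0],
  ],
)

```text
time: 8.93
tool_pos: [0.4668, -0.222, 0.0449]
tool_rot: [0.002, 0.978, -0.206, 0.004]
contact_force: [0.1, -0.8, 0.6]
gripper_width: 0.88
```

```bash
python3 - <<'E'
from jig import *
tool(); im=grab('wrist','w8')
E
```

```text
t 8.93 tool [ 466.8 -222.    44.9] jig [[2.2 8.9]] yaw -23.81 F [ 0.1 -0.8  0.6] w 0.88
```

View pics/w8.png

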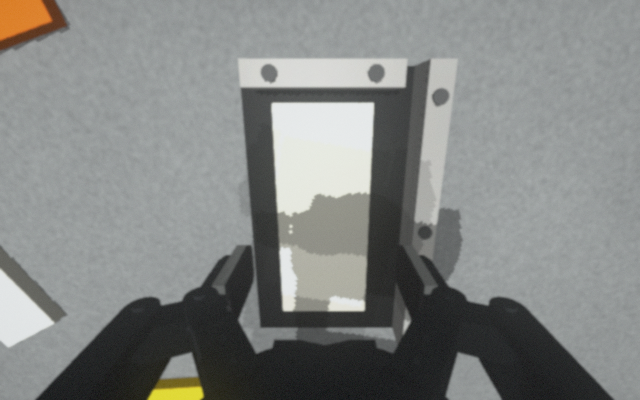

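The long sheet (cols 272–374, rows 102–312) lies flat and parallel on the bed, about 25 mm off the long fence and 10 mm off the end fence. Next I'll shut the fingers, move to the open +y side, and feel for the bed height.

Request:
jog_arm(
  targets=[
    [0.004,-0.03,0,0],
    [0.004,-0.056,0,0],
    [0.004,-0.056,0.03,0],
    [0.004,-0.056,0.042,0],
    [0.004,-0.056,0.042,0],
  ],
  fingers=0.0,
)

```text
time: 9.4
tool_pos: [0.4859, -0.1683, -0.0065]
tool_rot: [-0.001, 0.979, -0.206, -0.005]
contact_force: [-1.3, 1.2, -1.9]
gripper_width: 0.169
```

Request:
jog_arm(
  targets=[
    [0,0,0.002,0],
    [0,0,0.004,0],
    [0,0,0.006,0],
    [0,0,0.006,0],
  ],
)

```text
time: 9.73
tool_pos: [0.4904, -0.1711, -0.0067]
tool_rot: [0.0, 0.978, -0.207, 0.0]
contact_force: [1.1, -0.5, -0.4]
gripper_width: -0.001
```

```bash
python3 - <<'E'
from jig import *
tool()
E
```

```text
t 9.73 tool [ 490.4 -171.1   -6.7] jig [[ 3.3 65. ]] yaw -23.86 F [ 1.1 -0.5 -0.4] w -0.001
```

Request:
jog_arm(
  targets=[
    [0,0,0.002,0],
    [0,0,0.003,0],
    [0,0,0.003,0],
  ],
)

```text
time: 9.98
tool_pos: [0.4902, -0.1706, -0.01]
tool_rot: [0.0, 0.978, -0.206, 0.0]
contact_force: [-0.1, 0.3, -0.5]
gripper_width: 0.001
```

Request:
jog_arm(
  targets=[
    [0,0,0.002,0],
    [0,0,0.003,0],
    [0,0,0.003,0],
  ],
)

```text
time: 10.23
tool_pos: [0.49, -0.1704, -0.0133]
tool_rot: [-0.0, 0.978, -0.206, -0.0]
contact_force: [-0.4, -0.5, -0.4]
gripper_width: -0.002
```

Request:
jog_arm(
  targets=[
    [0,0.005,0,0],
    [0,0.01,0,0],
    [0,0.014,0,0],
    [0,0.018,0,0],
    [0,0.022,0,0],
  ],
)

```text
time: 10.65
tool_pos: [0.4812, -0.191, -0.013]
tool_rot: [-0.0, 0.978, -0.206, 0.0]
contact_force: [0.3, 0.9, -0.8]
gripper_width: 0.001
```

```bash
python3 - <<'E'
from jig import *
tool(); g=grab('wrist','w9'); tool()
h=cv2.imread('pics/w9.png'); print(h[120:330:30,200:460:5].max(2).tolist() if 0 else '')
E
```

```text
t 10.65 tool [ 481.2 -191.   -13. ] jig [[ 2.9 43.1]] yaw -23.83 F [ 0.3  0.9 -0.8] w 0.001
t 10.7 tool [ 481.  -191.7  -13. ] jig [[ 2.9 42.4]] yaw -23.84 F [ 0.1 -0.7 -0.9] w 0.003
```

View pics/w9.png

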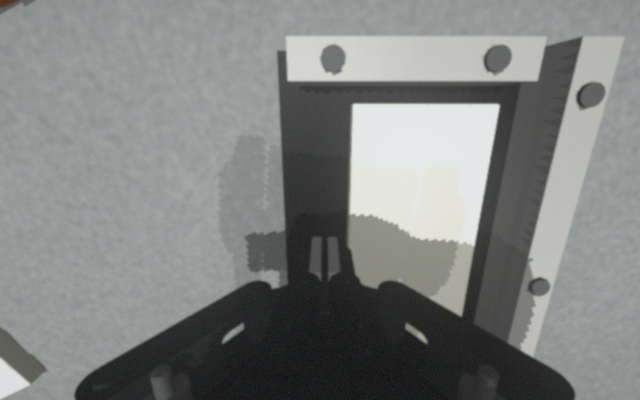

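```bash
python3 - <<'E'
from jig import *
px=[(351,110),(349,200),(498,110),(480,230),(425,103)]
print(tojig(ray('w9',px,.024)[:,:2]*1000).round(1))
print(tojig(ray('w9',[(348,240)],.024)[:,:2]*1000).round(1))
E
```

```text
[[ 79.1  31. ]
 [ 36.7  30.7]
 [ 79.1 -34.6]
 [ 20.5 -36.3]
 [ 82.   -1.7]]
[[14.9 30.7]]
```

Pushing works: the sheet edge is at jig y = 31 and needs 16, so 15 mm remain. I'll push 12 mm, then creep.

Request:
jog_arm(
  targets=[
    [0,0.003,0,0],
    [0,0.006,0,0],
    [0,0.009,0,0],
    [0,0.012,0,0],
    [0,0.012,0,0],
  ],
)

```text
time: 11.12
tool_pos: [0.4763, -0.2022, -0.0131]
tool_rot: [0.0, 0.978, -0.206, -0.0]
contact_force: [0.6, 0.0, -0.4]
gripper_width: 0.002
```

Request:
jog_arm(
  targets=[
    [0,0.001,0,0],
    [0,0.002,0,0],
    [0,0.002,0,0],
  ],
)

```text
time: 11.37
tool_pos: [0.4756, -0.2035, -0.0131]
tool_rot: [0.0, 0.978, -0.206, -0.0]
contact_force: [0.3, 0.1, -0.3]
gripper_width: 0.0
```

Request:
jog_arm(
  targets=[
    [0,0.001,0,0],
    [0,0.001,0,0],
  ],
)

```text
time: 11.53
tool_pos: [0.4752, -0.2043, -0.0131]
tool_rot: [-0.0, 0.978, -0.206, -0.0]
contact_force: [-0.1, 0.8, -0.1]
gripper_width: -0.0
```

Request:
jog_arm(
  targets=[
    [0,0.001,0,0],
    [0,0.001,0,0],
  ],
)

```text
time: 11.7
tool_pos: [0.475, -0.2046, -0.0131]
tool_rot: [-0.001, 0.978, -0.206, 0.0]
contact_force: [1.2, 5.4, 1.0]
gripper_width: 0.0
```

Request:
jog_arm(
  targets=[
    [0,0.001,0,0],
    [0,0.001,0,0],
  ],
)

```text
time: 11.87
tool_pos: [0.475, -0.2047, -0.0131]
tool_rot: [-0.002, 0.978, -0.207, 0.0]
contact_force: [3.8, 7.6, 1.0]
gripper_width: -0.002
```

Request:
jog_arm(
  targets=[
    [0,0.0005,0,0],
    [0,0.0005,0,0],
  ],
)

```text
time: 12.03
tool_pos: [0.4749, -0.2047, -0.0132]
tool_rot: [-0.002, 0.978, -0.207, 0.0]
contact_force: [2.7, 8.4, 1.1]
gripper_width: 0.001
```

Home on the long fence with about 9 N. Now the end push.

Request:
jog_arm(
  targets=[
    [0,-0.006,0,0],
    [0,-0.006,-0.035,0],
    [-0.02,0.005,-0.05,0],
    [-0.06,0.03,-0.05,0],
    [-0.1,0.042,-0.05,0],
  ],
)

```text
time: 12.45
tool_pos: [0.3719, -0.2076, 0.0392]
tool_rot: [0.002, 0.979, -0.206, 0.002]
contact_force: [-0.7, -0.6, 0.8]
gripper_width: -0.004
```

Request:
jog_arm(
  targets=[
    [-0.007,0,0,0],
    [-0.007,0,0.025,0],
    [-0.007,0,0.043,0],
    [-0.007,0,0.05,0],
    [-0.007,0,0.05,0],
  ],
)

```text
time: 12.87
tool_pos: [0.3633, -0.2015, -0.0149]
tool_rot: [-0.001, 0.978, -0.206, -0.002]
contact_force: [0.1, -0.4, 0.2]
gripper_width: -0.0
```

```bash
python3 - <<'E'
from jig import *
tool()
E
```

```text
t 12.87 tool [ 363.3 -201.5  -14.9] jig [[-100.8  -14. ]] yaw -23.81 F [ 0.1 -0.4  0.2] w -0.0
```

Request:
jog_arm(
  targets=[
    [0.004,0,0,0],
    [0.008,0,0,0],
    [0.011,0,0,0],
    [0.014,0,0,0],
    [0.016,0,0,0],
  ],
)

```text
time: 13.28
tool_pos: [0.3802, -0.2093, -0.0124]
tool_rot: [0.0, 0.979, -0.206, 0.0]
contact_force: [-1.7, 0.5, 1.7]
gripper_width: 0.001
```

Request:
jog_arm(
  targets=[
    [0.001,0,0,0],
    [0.002,0,0,0],
    [0.002,0,0,0],
  ],
)

```text
time: 13.53
tool_pos: [0.3809, -0.2095, -0.0131]
tool_rot: [-0.0, 0.979, -0.206, -0.001]
contact_force: [-2.6, 1.1, 2.7]
gripper_width: -0.001
```

Request:
jog_arm(
  targets=[
    [0.001,0,0,0],
    [0.001,0,0,0],
  ],
)

```text
time: 13.7
tool_pos: [0.3809, -0.2094, -0.0134]
tool_rot: [-0.0, 0.979, -0.206, -0.002]
contact_force: [-6.5, 2.4, 5.8]
gripper_width: 0.004
```

```bash
python3 - <<'E'
from jig import *
tool()
E
```

```text
t 13.7 tool [ 380.9 -209.4  -13.4] jig [[-81.5 -14.1]] yaw -23.79 F [-6.5  2.4  5.8] w 0.004
```

Request:
jog_arm(
  targets=[
    [0.001,0,0,0],
    [0.001,0,0,0],
    [0.001,0,0,0],
  ],
)

```text
time: 13.95
tool_pos: [0.3809, -0.2094, -0.0136]
tool_rot: [-0.001, 0.979, -0.206, -0.003]
contact_force: [-9.6, 3.0, 7.6]
gripper_width: 0.001
```

Request:
jog_arm(
  targets=[
    [0.0005,0,0,0],
    [0.0005,0,0,0],
  ],
)

```text
time: 14.12
tool_pos: [0.3809, -0.2094, -0.0137]
tool_rot: [-0.001, 0.979, -0.206, -0.004]
contact_force: [-11.1, 4.4, 10.3]
gripper_width: 0.003
```

```bash
python3 - <<'E'
from jig import *
tool(); grab('wrist','w10')
E
```

```text
t 14.12 tool [ 380.9 -209.4  -13.7] jig [[-81.5 -14.1]] yaw -23.78 F [-11.1   4.4  10.3] w 0.003
```

Request:
jog_arm(
  targets=[
    [-0.006,0,0,0],
    [-0.008,0,-0.03,0],
    [-0.008,0,-0.07,0],
    [0.0,-0.02,-0.11,0],
    [0.03,-0.03,-0.14,0],
  ],
)

```text
time: 14.58
tool_pos: [0.4194, -0.1943, 0.1259]
tool_rot: [0.0, 0.978, -0.207, 0.002]
contact_force: [0.6, -1.4, 0.6]
gripper_width: -0.005
```

Request:
jog_arm(
  targets=[
    [0.02,-0.01,0,0],
    [0.02,-0.01,0,0],
    [0.02,-0.01,0,0],
  ],
  fingers=1.0,
)

```text
time: 14.83
tool_pos: [0.4429, -0.1941, 0.1238]
tool_rot: [0.0, 0.979, -0.206, 0.001]
contact_force: [-0.2, -0.3, -0.4]
gripper_width: 0.419
```

```bash
python3 - <<'E'
from jig import *
cams.grab_frame('wrist'); grab('wrist','w11'); tool()
E
```

```text
t 14.93 tool [ 441.  -193.6  122.1] jig [[-32.9  24.5]] yaw -23.81 F [-0.2 -0.5  0.1] w 0.593
```

View pics/w11.png

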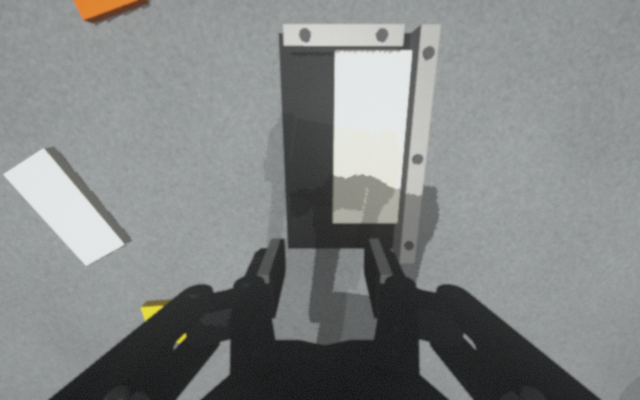

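The long sheet (cols 332–412, rows 50–223) is in the corner. I'll measure its edges, and the short sheet at left (5–130, 147–265).

```bash
python3 - <<'E'
from jig import *; from sheet import find
g=cv2.cvtColor(cv2.imread('pics/w11.png'),cv2.COLOR_BGR2GRAY)
for n,p in(('+y',trans(g,range(60,170),322,345,0,150)),('-x',trans(g,range(340,392),210,235,1,110)),('-y',trans(g,range(60,130),398,417,0,190,True)),('+x',trans(g,range(340,400),44,60,1,190,True))):
    q=tojig(ray('w11',p,.024)[:,:2]*1000); k=q[:,1] if 'y' in n else q[:,0]; u=q[:,0] if 'y' in n else q[:,1]
    print(n,len(k),np.median(k).round(1),'slope deg',np.degrees(np.polyfit(u,k,1)[0]).round(2) if len(k)>5 else '')
print(g[90,395:425].tolist(),g[38:60,370].tolist())
find('w11',.012,0,0)
E
```

```text
+y 110 16.2 slope deg -0.03
-x 45 -69.3 slope deg 0.04
-y 70 -49.7 slope deg 8.99
+x 60 88.8 slope deg 0.49
[230, 231, 230, 231, 230, 230, 229, 230, 229, 230, 229, 230, 225, 203, 148, 106, 94, 96, 101, 120, 154, 183, 194, 195, 194, 194, 194, 194, 195, 195] [208, 208, 208, 209, 206, 207, 201, 178, 134, 96, 92, 116, 151, 192, 218, 226, 228, 229, 229, 229, 229, 229]
[524.9  65.2] 118.6 54.9 axis 4.64 (4, 149, 119, 116)
[ 478.8 -257.6] 126.5 67.5 axis -23.82 (334, 51, 77, 138)
```

Flush on the long fence (16.2 against 16, yaw 0), but about 0.7 mm may remain at the end fence, as the earlier Fz suggests the tip dragged on the bed. I'll repeat the end push with the tip 3 mm higher.

Request:
jog_arm(
  targets=[
    [-0.03,0.02,0.03,0],
    [-0.06,0.039,0.06,0],
    [-0.062,0.039,0.09,0],
    [-0.062,0.039,0.12,0],
    [-0.062,0.039,0.132,0],
  ],
  fingers=0.0,
)

```text
time: 15.35
tool_pos: [0.3642, -0.2018, -0.0143]
tool_rot: [-0.002, 0.978, -0.207, -0.004]
contact_force: [-0.4, -0.2, -0.4]
gripper_width: 0.001
```

Request:
jog_arm(
  targets=[
    [0,0,0,0],
    [0,0,0,0],
    [0.004,0,0,0],
    [0.008,0,0,0],
    [0.01,0,0,0],
  ],
)

```text
time: 15.77
tool_pos: [0.3804, -0.21, -0.0069]
tool_rot: [0.001, 0.979, -0.206, 0.002]
contact_force: [0.4, -0.5, -0.5]
gripper_width: 0.003
```

```bash
python3 - <<'E'
from jig import *
tool()
E
```

```text
t 15.77 tool [ 380.4 -210.    -6.9] jig [[-81.7 -14.9]] yaw -23.8 F [ 0.4 -0.5 -0.5] w 0.003
```

Request:
jog_arm(
  targets=[
    [0.001,0,0,0],
    [0.002,0,0,0],
    [0.002,0,0,0],
  ],
)

```text
time: 16.02
tool_pos: [0.3808, -0.2097, -0.0084]
tool_rot: [0.0, 0.979, -0.206, 0.0]
contact_force: [0.5, 0.4, -0.5]
gripper_width: -0.002
```

Request:
jog_arm(
  targets=[
    [0.001,0,0,0],
    [0.001,0,0,0],
  ],
)

```text
time: 16.18
tool_pos: [0.3809, -0.2097, -0.0088]
tool_rot: [-0.0, 0.979, -0.206, -0.001]
contact_force: [-1.5, 1.2, 1.7]
gripper_width: 0.001
```

Request:
jog_arm(
  targets=[
    [0.001,0,0,0],
    [0.001,0,0,0],
  ],
)

```text
time: 16.35
tool_pos: [0.3809, -0.2097, -0.009]
tool_rot: [-0.001, 0.979, -0.206, -0.002]
contact_force: [-6.3, 2.2, 4.9]
gripper_width: 0.001
```

```bash
python3 - <<'E'
from jig import *
tool()
E
```

```text
t 16.35 tool [ 380.9 -209.7   -9. ] jig [[-81.4 -14.4]] yaw -23.8 F [-6.3  2.2  4.9] w 0.001
```

It stops at the same place (-81.4) with the tip higher, so it is the end fence. One more millimetre for a definite press, then back off and go for the short sheet.

Request:
jog_arm(
  targets=[
    [0.001,0,0,0],
    [0.0015,0,0,0],
    [0.0015,0,0,0],
  ],
)

```text
time: 16.6
tool_pos: [0.3809, -0.2096, -0.0094]
tool_rot: [-0.001, 0.979, -0.206, -0.004]
contact_force: [-10.4, 4.2, 8.5]
gripper_width: -0.001
```

Request:
jog_arm(
  targets=[
    [-0.006,0,0,0],
    [-0.008,0,-0.03,0],
    [-0.008,0,-0.07,0],
    [0.0,-0.02,-0.1,0],
    [0.03,-0.04,-0.1,0],
  ],
  fingers=0.0,
)

```text
time: 17.02
tool_pos: [0.4308, -0.1888, 0.1001]
tool_rot: [0.003, 0.978, -0.208, 0.008]
contact_force: [1.0, -1.9, 0.6]
gripper_width: -0.001
```

```bash
python3 - <<'E'
from jig import *
tool()
E
```

```text
t 17.02 tool [ 430.8 -188.8  100.1] jig [[-44.2  24.8]] yaw -23.96 F [ 1.  -1.9  0.6] w -0.001
```

Request:
jog_arm(
  targets=[
    [-0.008,-0.136,0,0],
    [-0.008,-0.136,0,0],
    [-0.008,-0.136,0,0],
    [-0.008,-0.136,0,0],
  ],
  fingers=1.0,
)

```text
time: 17.35
tool_pos: [0.4763, -0.0546, 0.0914]
tool_rot: [-0.001, 0.979, -0.204, 0.001]
contact_force: [1.2, -0.3, 0.2]
gripper_width: 0.565
```

Request:
jog_arm(
  targets=[
    [-0.008,-0.136,0,-28.4],
    [-0.008,-0.136,0,-28.4],
    [-0.008,-0.136,0,-28.4],
    [-0.008,-0.136,0,-28.4],
    [-0.008,-0.136,0,-28.4],
  ],
)

```text
time: 17.77
tool_pos: [0.5233, 0.0712, 0.0913]
tool_rot: [-0.0, 0.999, 0.043, 0.001]
contact_force: [0.7, -0.2, 0.3]
gripper_width: 0.995
```

```bash
python3 - <<'E'
from jig import *; from sheet import find
cams.grab_frame('wrist'); grab('wrist','w12'); tool(); find('w12',.012,0,0)
E
```

```text
t 17.87 tool [522.3  68.6  91. ] jig [[-64.1 297.3]] yaw 4.48 F [ 0.3 -0.8  0. ] w 1.0
[ 428.8 -251.6] 102.8 67.5 axis -24.02 (566, 251, 74, 98)
[548.7  68. ] 71.0 54.7 axis 4.67 (296, 125, 65, 80)
```

Request:
jog_arm(
  targets=[
    [0.002,0.0025,0.035,0],
    [0.002,0.0025,0.07,0],
    [0.002,0.0025,0.1,0],
    [0.002,0.0025,0.113,0],
    [0.002,0.0025,0.12,0],
  ],
)

```text
time: 18.28
tool_pos: [0.5216, 0.0648, -0.0319]
tool_rot: [-0.0, 0.999, 0.038, -0.003]
contact_force: [-0.5, -1.0, 0.4]
gripper_width: 1.001
```

Request:
jog_arm(
  targets=[
    [0,0,0,0],
    [0,0,0,0],
    [0,0,0,0],
    [0,0,0,0],
    [0,0,0,0],
  ],
  fingers=0.55,
)

```text
time: 18.7
tool_pos: [0.5266, 0.0662, -0.0265]
tool_rot: [0.0, 0.999, 0.04, 0.002]
contact_force: [-0.1, -1.2, 4.6]
gripper_width: 0.631
```

Request:
jog_arm(
  targets=[
    [0,0,-0.01,0],
    [0,0,-0.04,0],
    [0,0,-0.08,0],
    [0,0,-0.11,0],
    [0,0,-0.11,0],
  ],
  fingers=0.0,
)

```text
time: 19.12
tool_pos: [0.53, 0.0666, 0.0901]
tool_rot: [0.0, 0.999, 0.04, 0.007]
contact_force: [1.4, -0.8, 0.0]
gripper_width: 0.63
```

Request:
jog_arm(
  targets=[
    [-0.009,0.037,0,0],
    [-0.018,0.074,0,0],
    [-0.027,0.111,0,0],
    [-0.035,0.148,0,0],
    [-0.035,0.148,0,0],
  ],
)

```text
time: 19.53
tool_pos: [0.5007, -0.0889, 0.0818]
tool_rot: [0.001, 0.999, 0.037, 0.0]
contact_force: [-0.7, -0.3, -1.0]
gripper_width: 0.637
```

Request:
jog_arm(
  targets=[
    [-0.009,0.037,0,6],
    [-0.018,0.074,0,12],
    [-0.027,0.111,0,18],
    [-0.035,0.148,0,24],
    [-0.035,0.148,0,28.4],
  ],
)

```text
time: 19.95
tool_pos: [0.4778, -0.2394, 0.0821]
tool_rot: [0.002, 0.977, -0.211, 0.001]
contact_force: [-0.6, 0.6, -0.1]
gripper_width: 0.632
```

Request:
jog_arm(
  targets=[
    [0,0,0.01,0],
    [0,0,0.02,0],
    [0,0,0.02,0],
  ],
)

```text
time: 20.2
tool_pos: [0.4765, -0.2317, 0.0578]
tool_rot: [-0.001, 0.979, -0.205, -0.003]
contact_force: [-1.1, -0.1, -1.2]
gripper_width: 0.63
```

```bash
python3 - <<'E'
from jig import *
grab('wrist','w13'); tool(); grab('wrist','w14'); tool()
E
```

```text
t 20.25 tool [ 477.  -231.8   58.6] jig [[15.5  4.1]] yaw -23.64 F [-0.2  1.  -1.3] w 0.634
t 20.3 tool [ 477.7 -232.3   59.6] jig [[16.3  3.9]] yaw -23.65 F [ 1.  -0.2 -1.1] w 0.626
```

Request:
jog_arm(
  targets=[
    [0.002,0,0.03,0],
    [0.002,0,0.045,0],
    [0.002,0,0.053,0],
    [0.002,0,0.053,0],
    [0.002,0,0.053,0],
  ],
)

```text
time: 20.72
tool_pos: [0.4805, -0.2345, 0.0084]
tool_rot: [-0.0, 0.979, -0.206, -0.0]
contact_force: [0.1, -0.3, -0.5]
gripper_width: 0.627
```

```bash
python3 - <<'E'
from jig import *
tool()
E
```

```text
t 20.72 tool [ 480.5 -234.5    8.4] jig [[19.8  3.1]] yaw -23.74 F [ 0.1 -0.3 -0.5] w 0.627
```

Lower gently until contact.

Request:
jog_arm(
  targets=[
    [0,-0.001,0.003,0],
    [0,-0.001,0.006,0],
    [0,-0.001,0.006,0],
  ],
)

```text
time: 20.97
tool_pos: [0.4811, -0.2341, 0.0027]
tool_rot: [0.0, 0.979, -0.206, 0.0]
contact_force: [0.1, -0.4, -1.7]
gripper_width: 0.633
```

Request:
jog_arm(
  targets=[
    [0,0,0.002,0],
    [0,0,0.003,0],
    [0,0,0.003,0],
  ],
)

```text
time: 21.22
tool_pos: [0.4807, -0.2341, -0.0008]
tool_rot: [-0.0, 0.978, -0.206, -0.0]
contact_force: [0.2, -0.4, -1.0]
gripper_width: 0.631
```

Request:
jog_arm(
  targets=[
    [0,0,0.001,0],
    [0,0,0.0015,0],
    [0,0,0.0015,0],
  ],
)

```text
time: 21.47
tool_pos: [0.4806, -0.234, -0.0024]
tool_rot: [-0.0, 0.978, -0.206, -0.0]
contact_force: [-0.1, -0.3, -0.6]
gripper_width: 0.63
```

Request:
jog_arm(
  targets=[
    [0,0,0,0],
    [0,0,0,0],
    [0,0,0,0],
  ],
  fingers=0.8,
)

```text
time: 21.72
tool_pos: [0.481, -0.2343, -0.0019]
tool_rot: [0.0, 0.978, -0.206, 0.0]
contact_force: [0.2, -0.2, 0.3]
gripper_width: 0.798
```

Request:
jog_arm(
  targets=[
    [0,0,-0.02,0],
    [0,0,-0.05,0],
    [0,0,-0.07,0],
    [0,0,-0.07,0],
  ],
)

```text
time: 22.05
tool_pos: [0.4841, -0.2363, 0.0735]
tool_rot: [0.002, 0.978, -0.206, 0.005]
contact_force: [0.7, 0.4, 0.4]
gripper_width: 0.8
```

```bash
python3 - <<'E'
from jig import *
cams.grab_frame('wrist'); grab('wrist','w15'); tool()
E
```

```text
t 22.15 tool [ 481.5 -234.6   69. ] jig [[20.7  3.4]] yaw -23.81 F [-0.8  0.1 -0.9] w 0.8
```

View pics/w15.png

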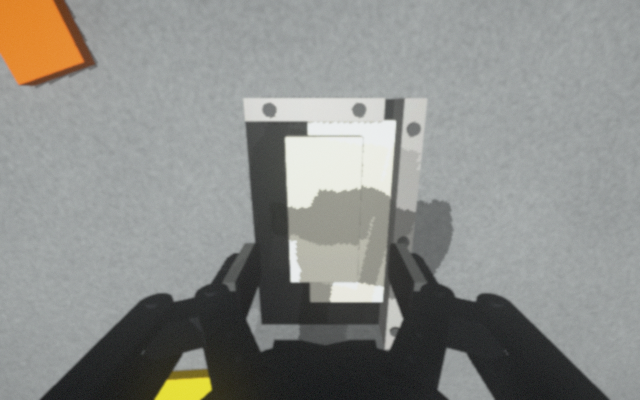

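The short sheet (cols 285–363, rows 136–283) lies flat on the long sheet, which is still in its corner. Shut the fingers and push in y.

Request:
jog_arm(
  targets=[
    [0,-0.03,0,0],
    [0,-0.051,0.01,0],
    [0,-0.051,0.04,0],
    [0,-0.051,0.06,0],
    [0,-0.051,0.068,0],
  ],
  fingers=0.0,
)

```text
time: 22.57
tool_pos: [0.4977, -0.185, -0.0054]
tool_rot: [-0.001, 0.979, -0.206, -0.004]
contact_force: [-0.5, -0.2, 0.7]
gripper_width: 0.09
```

Request:
jog_arm(
  targets=[
    [0,0,0,0],
    [0,0,0,0],
    [0,0,0,0],
  ],
)

```text
time: 22.82
tool_pos: [0.502, -0.188, 0.0007]
tool_rot: [0.0, 0.978, -0.206, 0.001]
contact_force: [0.3, -0.1, -0.1]
gripper_width: -0.005
```

```bash
python3 - <<'E'
from jig import *
tool()
E
```

```text
t 22.82 tool [ 502.  -188.     0.7] jig [[20.7 54.2]] yaw -23.83 F [ 0.3 -0.1 -0.1] w -0.005
```

Push from 54 toward 20, then creep to about 18.

Request:
jog_arm(
  targets=[
    [0,0.004,0,0],
    [0,0.008,0,0],
    [0,0.012,0,0],
    [0,0.016,0,0],
    [0,0.02,0,0],
  ],
)

```text
time: 23.23
tool_pos: [0.4942, -0.2061, 0.001]
tool_rot: [-0.0, 0.978, -0.207, 0.001]
contact_force: [2.0, 3.7, 4.9]
gripper_width: -0.001
```

Request:
jog_arm(
  targets=[
    [0,0.003,0,0],
    [0,0.006,0,0],
    [0,0.009,0,0],
    [0,0.012,0,0],
    [0,0.012,0,0],
  ],
)

```text
time: 23.65
tool_pos: [0.4894, -0.2175, 0.0011]
tool_rot: [0.0, 0.978, -0.207, 0.001]
contact_force: [1.6, 1.7, 5.4]
gripper_width: 0.001
```

Request:
jog_arm(
  targets=[
    [0,0.001,0,0],
    [0,0.002,0,0],
    [0,0.002,0,0],
  ],
)

```text
time: 23.9
tool_pos: [0.4887, -0.2189, 0.0011]
tool_rot: [-0.0, 0.978, -0.207, 0.001]
contact_force: [1.0, 1.9, 5.6]
gripper_width: -0.003
```

Request:
jog_arm(
  targets=[
    [0,0.001,0,0],
    [0,0.0015,0,0],
    [0,0.0015,0,0],
  ],
)

```text
time: 24.15
tool_pos: [0.4882, -0.2202, 0.0011]
tool_rot: [-0.0, 0.978, -0.206, 0.001]
contact_force: [0.7, 2.6, 5.4]
gripper_width: 0.001
```

Request:
jog_arm(
  targets=[
    [0,0.001,0,0],
    [0,0.001,0,0],
    [0,0.001,0,0],
  ],
)

```text
time: 24.4
tool_pos: [0.4877, -0.2211, 0.0011]
tool_rot: [-0.0, 0.978, -0.206, 0.001]
contact_force: [1.9, 2.2, 5.1]
gripper_width: 0.002
```

```bash
python3 - <<'E'
from jig import *
tool()
E
```

```text
t 24.4 tool [ 487.7 -221.1    1.1] jig [[21.  18.2]] yaw -23.83 F [1.9 2.2 5.1] w 0.002
```

```bash
python3 - <<'E'
from jig import *
grab('wrist','w16'); tool()
g=cv2.cvtColor(cv2.imread('pics/w16.png'),cv2.COLOR_BGR2GRAY)
d=np.load('pics/w16.npz')
def proj(x,y,z):
    w=np.r_[(O+x*EX+y*EY)/1000,z]; T=d['T']; c=T[:3,:3].T@(w-T[:3,3]); u=d['K']@np.array([c[0],-c[1],-c[2]]); return (u[:2]/u[2]).round(1)
for P in((90,16,.024),(50,16,.024),(50,6,.036),(90,6,.036),(50,31,.036),(50,-50,.036),(50,-25,.036),(60,-50,.042),(80,3,.036)): print(P,proj(*P))
r=int(proj(50,16,.024)[1]); print(r,g[r,240:520:2].tolist())
E
```

```text
t 24.45 tool [ 487.7 -221.1    1.1] jig [[21.  18.2]] yaw -23.83 F [0.7 3.5 6.1] w 0.001
(90, 16, 0.024) [328.2 124.3]
(50, 16, 0.024) [327.9 199.9]
(50, 6, 0.036) [348.  207.5]
(90, 6, 0.036) [350.2 126. ]
(50, 31, 0.036) [298.4 207.5]
(50, -50, 0.036) [459.2 207.4]
(50, -25, 0.036) [409.6 207.5]
(60, -50, 0.042) [467.9 192. ]
(80, 3, 0.036) [356.  147.8]
199 [143, 141, 122, 68, 51, 53, 54, 49, 54, 52, 53, 50, 53, 57, 58, 51, 51, 53, 47, 51, 55, 52, 54, 51, 51, 54, 49, 52, 56, 53, 55, 55, 55, 55, 56, 56, 56, 59, 57, 61, 64, 61, 63, 70, 160, 228, 232, 233, 215, 206, 230, 233, 233, 233, 233, 233, 233, 232, 233, 232, 233, 233, 234, 233, 233, 232, 233, 232, 233, 233, 233, 233, 233, 233, 233, 233, 233, 233, 232, 234, 234, 233, 233, 233, 233, 233, 233, 232, 234, 234, 233, 232, 231, 232, 231, 232, 232, 232, 231, 231, 232, 231, 231, 229, 195, 110, 99, 96, 98, 98, 98, 91, 92, 134, 189, 199, 198, 197, 199, 198, 198, 197, 198, 196, 198, 197, 197, 197, 197, 184, 167, 164, 163, 164, 161, 163, 163, 162, 167, 161]
```

The short sheet's edge is at about y = 10.7 (home is 6), and the constant Fz means the finger's tapered tip is engaging too high. Back off, lower 3 mm, and continue.

Request:
jog_arm(
  targets=[
    [0,-0.008,0,0],
    [0,-0.008,0,0],
    [0,-0.008,0.002,0],
    [0,-0.008,0.003,0],
    [0,-0.008,0.003,0],
  ],
)

```text
time: 24.87
tool_pos: [0.489, -0.2132, -0.0042]
tool_rot: [-0.0, 0.978, -0.206, -0.001]
contact_force: [-0.1, -0.5, -0.0]
gripper_width: 0.0
```

Request:
jog_arm(
  targets=[
    [0,0.002,0,0],
    [0,0.004,0,0],
    [0,0.006,0,0],
    [0,0.008,0,0],
    [0,0.008,0,0],
  ],
)

```text
time: 25.28
tool_pos: [0.4868, -0.2197, -0.0033]
tool_rot: [-0.002, 0.978, -0.207, 0.0]
contact_force: [2.0, 5.9, 0.6]
gripper_width: -0.0
```

```bash
python3 - <<'E'
from jig import *
tool()
E
```

```text
t 25.28 tool [ 486.8 -219.7   -3.3] jig [[19.6 19.1]] yaw -23.87 F [2.  5.9 0.6] w -0.0
```

Request:
jog_arm(
  targets=[
    [0,0.001,0,0],
    [0,0.001,0,0],
    [0,0.001,0,0],
  ],
)

```text
time: 25.53
tool_pos: [0.4867, -0.2198, -0.0033]
tool_rot: [-0.002, 0.978, -0.207, 0.0]
contact_force: [3.3, 6.8, 1.0]
gripper_width: 0.002
```

```bash
python3 - <<'E'
from jig import *
grab('wrist','w17'); tool()
g=cv2.cvtColor(cv2.imread('pics/w17.png'),cv2.COLOR_BGR2GRAY)
for r in (150,175,200): print(r,g[r,315:355].tolist(),g[r,430:480].tolist())
d=np.load('pics/w17.npz')
for P in((80,6,.036),(50,6,.036),(80,-50,.036),(50,-50,.036)):
    w=np.r_[(O+P[0]*EX+P[1]*EY)/1000,P[2]]; T=d['T']; c=T[:3,:3].T@(w-T[:3,3]); u=d['K']@np.array([c[0],-c[1],-c[2]]); print(P,(u[:2]/u[2]).round(1))
E
```

```text
t 25.58 tool [ 486.7 -219.8   -3.3] jig [[19.6 18.9]] yaw -23.85 F [ 3.2  7.5 -0.4] w 0.001
150 [68, 69, 70, 66, 71, 73, 74, 79, 73, 76, 73, 74, 70, 83, 116, 171, 217, 231, 234, 235, 235, 234, 234, 234, 235, 235, 235, 235, 235, 234, 235, 235, 234, 233, 224, 197, 165, 184, 221, 232] [236, 234, 235, 234, 235, 234, 235, 235, 235, 234, 235, 235, 235, 235, 235, 234, 235, 234, 235, 234, 234, 235, 236, 235, 234, 234, 235, 235, 235, 235, 234, 235, 235, 235, 234, 235, 234, 235, 234, 235, 234, 233, 228, 205, 151, 110, 93, 90, 90, 88]
175 [63, 63, 64, 63, 66, 68, 65, 69, 66, 70, 67, 68, 70, 81, 120, 176, 216, 230, 233, 233, 234, 234, 232, 233, 233, 233, 234, 234, 234, 233, 233, 234, 233, 229, 211, 170, 168, 201, 225, 231] [236, 235, 234, 234, 234, 232, 233, 233, 232, 233, 232, 232, 232, 232, 232, 232, 231, 232, 232, 232, 232, 231, 232, 233, 233, 232, 232, 232, 232, 231, 232, 232, 233, 233, 234, 232, 233, 233, 230, 212, 159, 116, 100, 97, 98, 100, 107, 138, 175, 192]
200 [56, 60, 59, 59, 63, 61, 61, 62, 62, 61, 63, 63, 66, 85, 131, 186, 219, 230, 233, 233, 234, 234, 233, 232, 232, 233, 232, 233, 233, 232, 233, 232, 229, 217, 181, 158, 183, 218, 231, 233] [232, 232, 231, 233, 232, 231, 231, 231, 232, 231, 231, 230, 230, 230, 231, 232, 233, 232, 231, 231, 231, 231, 231, 231, 231, 230, 230, 232, 230, 232, 231, 231, 231, 231, 224, 201, 151, 111, 96, 94, 89, 93, 112, 149, 182, 194, 198, 199, 198, 199]
(80, 6, 0.036) [351.9 146.3]
(50, 6, 0.036) [350.1 208.2]
(80, -50, 0.036) [475.2 146.3]
(50, -50, 0.036) [465.3 208.2]
```

The short sheet is flush on the long fence (edges at cols 350 and 466, as predicted). One firmer press, then the end push.

Request:
jog_arm(
  targets=[
    [0,0.001,0,0],
    [0,0.001,0,0],
    [0,0.001,0,0],
  ],
)

```text
time: 25.83
tool_pos: [0.4867, -0.2199, -0.0034]
tool_rot: [-0.003, 0.978, -0.207, 0.0]
contact_force: [4.4, 10.1, 0.8]
gripper_width: -0.003
```

Request:
jog_arm(
  targets=[
    [0,-0.006,0,0],
    [0,-0.008,-0.03,0],
    [-0.01,0,-0.05,0],
    [-0.05,0.03,-0.05,0],
    [-0.085,0.043,-0.05,0],
  ],
)

```text
time: 26.25
tool_pos: [0.3957, -0.2302, 0.0497]
tool_rot: [0.002, 0.979, -0.205, 0.002]
contact_force: [-1.2, 0.1, 0.0]
gripper_width: -0.001
```

Request:
jog_arm(
  targets=[
    [0,0,0,0],
    [0,0,0.025,0],
    [0,0,0.042,0],
    [0,0,0.049,0],
    [0,0,0.049,0],
  ],
)

```text
time: 26.67
tool_pos: [0.3936, -0.2274, -0.0031]
tool_rot: [-0.0, 0.978, -0.206, -0.001]
contact_force: [0.5, -0.7, -0.2]
gripper_width: 0.0
```

```bash
python3 - <<'E'
from jig import *
tool()
E
```

```text
t 26.67 tool [ 393.6 -227.4   -3.1] jig [[-62.6 -25.5]] yaw -23.82 F [ 0.5 -0.7 -0.2] w 0.0
```

Request:
jog_arm(
  targets=[
    [0.004,-0.002,0,0],
    [0.008,-0.002,0,0],
    [0.012,-0.002,0,0],
    [0.015,-0.002,0,0],
    [0.017,-0.002,0,0],
  ],
)

```text
time: 27.08
tool_pos: [0.4113, -0.233, -0.0019]
tool_rot: [0.0, 0.979, -0.206, -0.0]
contact_force: [-1.4, 2.1, 1.2]
gripper_width: -0.005
```

Request:
jog_arm(
  targets=[
    [0.001,0,0,0],
    [0.002,0,0,0],
    [0.002,0,0,0],
  ],
)

```text
time: 27.33
tool_pos: [0.4128, -0.2336, -0.0022]
tool_rot: [0.0, 0.978, -0.206, 0.0]
contact_force: [0.2, -0.8, -0.1]
gripper_width: -0.0
```

Request:
jog_arm(
  targets=[
    [0.001,0,0,0],
    [0.0015,0,0,0],
    [0.0015,0,0,0],
  ],
)

```text
time: 27.58
tool_pos: [0.4138, -0.234, -0.0023]
tool_rot: [-0.0, 0.978, -0.206, -0.0]
contact_force: [-1.0, 0.7, -0.2]
gripper_width: -0.001
```

```bash
python3 - <<'E'
from jig import *
tool()
E
```

```text
t 27.58 tool [ 413.8 -234.    -2.3] jig [[-41.5 -23.4]] yaw -23.81 F [-1.   0.7 -0.2] w -0.001
```

Request:
jog_arm(
  targets=[
    [0.001,0,0,0],
    [0.0015,0,0,0],
    [0.0015,0,0,0],
  ],
)

```text
time: 27.83
tool_pos: [0.4138, -0.234, -0.0024]
tool_rot: [-0.001, 0.979, -0.206, -0.002]
contact_force: [-6.5, 1.6, 5.2]
gripper_width: -0.003
```

Request:
jog_arm(
  targets=[
    [0.001,0,0,0],
    [0.001,0,0,0],
    [0.001,0,0,0],
  ],
)

```text
time: 28.08
tool_pos: [0.4137, -0.234, -0.0026]
tool_rot: [-0.001, 0.979, -0.206, -0.003]
contact_force: [-10.0, 4.4, 8.7]
gripper_width: 0.0
```

Request:
jog_arm(
  targets=[
    [0.001,0,0,0],
    [0.001,0,0,0],
    [0.001,0,0,0],
  ],
)

```text
time: 28.33
tool_pos: [0.4137, -0.2339, -0.0027]
tool_rot: [-0.001, 0.979, -0.206, -0.005]
contact_force: [-13.5, 5.5, 10.3]
gripper_width: 0.001
```

```bash
python3 - <<'E'
from jig import *
tool()
E
```

```text
t 28.33 tool [ 413.7 -233.9   -2.7] jig [[-41.6 -23.3]] yaw -23.77 F [-13.5   5.5  10.3] w 0.001
```

Home at the end fence with about 14 N at x = -41.6, as predicted. Back off and inspect.

Request:
jog_arm(
  targets=[
    [-0.006,0,0,0],
    [-0.01,0,-0.03,0],
    [-0.01,0,-0.07,0],
    [-0.01,-0.01,-0.1,0],
    [-0.01,-0.03,-0.12,0],
  ],
)

```text
time: 28.75
tool_pos: [0.4216, -0.206, 0.122]
tool_rot: [0.002, 0.978, -0.208, 0.003]
contact_force: [0.9, -0.2, 0.7]
gripper_width: -0.0
```

Request:
jog_arm(
  targets=[
    [0,-0.01,0,0],
    [0,-0.01,0,0],
    [0,-0.01,0,0],
  ],
)

```text
time: 29.0
tool_pos: [0.4237, -0.1944, 0.1167]
tool_rot: [-0.0, 0.979, -0.206, -0.0]
contact_force: [-0.2, -0.3, -0.2]
gripper_width: -0.0
```

```bash
python3 - <<'E'
from jig import *
cams.grab_frame('wrist'); grab('wrist','w18'); tool()
im=cv2.imread('pics/w18.png'); g=cv2.cvtColor(im,cv2.COLOR_BGR2GRAY)
d=np.load('pics/w18.npz')
def proj(P):
    w=np.r_[(O+P[0]*EX+P[1]*EY)/1000,P[2]/1000]; T=d['T']; c=T[:3,:3].T@(w-T[:3,3]); u=d['K']@np.array([c[0],-c[1],-c[2]]); return (u[:2]/u[2]).round(1)
big=cv2.resize(im[0:260,250:450],None,fx=2.3*1.3,fy=2.3,interpolation=2) if 0 else cv2.resize(im[0:260,230:480],None,fx=2.2,fy=2.2,interpolation=2)
cv2.imwrite('pics/c18.png',big)
for P in((90,16,24),(-70,16,24),(-70,-50,24),(90,6,36),(-30,6,36),(-30,-50,36),(90,-50,36)): print(P,proj(P))
E
```

```text
t 29.1 tool [ 423.  -194.6  115.7] jig [[-49.   16.4]] yaw -23.81 F [0.2 0.7 1.6] w -0.001
(90, 16, 24) [324.7  24.9]
(-70, 16, 24) [324.6 210.5]
(-70, -50, 24) [392.  210.5]
(90, 6, 36) [337.8  20.9]
(-30, 6, 36) [335.8 173.5]
(-30, -50, 36) [398.3 173.5]
(90, -50, 36) [410.9  20.9]
```

View pics/c18.png

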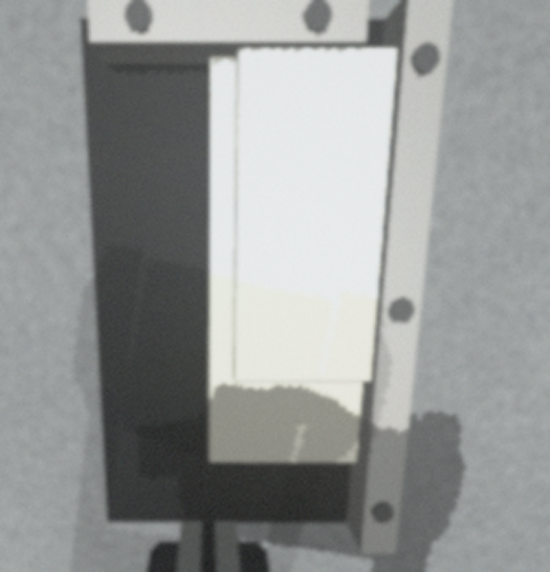

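The stack is squared. Long-sheet edges are at col 325 and row 210 (predicted 324.7 and 210.5); short-sheet edges are at col 337.7 and row 173.2 (predicted 337 and 173.5). All agree within 1 px, so I'm handing in.

```bash
python3 -c "
from jig import *
tool(); print(manip.job_done())"
```

```text
t 29.1 tool [ 423.  -194.6  115.7] jig [[-49.   16.4]] yaw -23.81 F [0.2 0.7 1.6] w -0.001
the job is handed in; nothing more can be done
None
```

I laid the long sheet on the jig bed and pressed it home against the long fence with about 9 N, then against the end fence with about 11–12 N. I then laid the short sheet on top and pressed it home the same way, with about 11 N and 14.5 N. I handed the job in at 29.1 s with the gripper well clear; no verdict is reported.

**Last checks:**
- All sheet edges were within about 1 px (roughly 1 mm) of where they should be when home, and nothing had shifted.
- I made the long sheet's end push twice because the picture suggested a gap of 0.7 mm. The second push stopped at the same place, so I took that as my error in locating the jig.

**What disagreed or went wrong on the way:**
- **Finger height:** the real fingertips sat about 25–30 mm behind (above) the stated tool point. My first grasps therefore closed over the top of the long sheet with 5 N or less, and I regripped lower.
- **Placing the long sheet:** it met the bed with a brief force of about 25 N (21 N of it vertical).
- **First push of the short sheet:** the finger was too high (5 N vertical force), so I backed off, lowered it and repeated the push.

I moved nothing else on the bench on purpose, and no unexpected contact force showed, but I took no final overview picture to confirm it.

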